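# Interleave and stack a card carrier in the analyser's sloped magazine

### The job

Lay the white separator sheet squarely on the card carrier that already lies in the sloped magazine, lower edge at the stop. Then slide the second carrier along its slideway until it overhangs the open end, grip the overhanging end, and lay that carrier squarely on the sheet, lower edge at the stop. Set both down on the slope without dropping them and leave the magazine's first carrier and everything else on the bench in place.

Things in the scene. Friction and masses are not known exactly. Their poses are not given: they have to be found in the camera images.
- lane: Slideway fixed to the bench: raised steel track 270 mm long (its x), 92 mm wide with its two white 15 mm wide side rails. Origin on the bench under its centre; +x points to the open end (x = 135 mm); the other end has a 12 mm thick cross wall. Track floor 60 mm above the bench, 62 mm wide between the rails; rails and wall top out at 72 mm. Nothing stands under or beside the overhang.
- lane_edge (a point): Middle of the track floor at the slideway's open end, 60 mm above the bench; same axes as the slideway.
- carrier: Second card carrier: flat rigid aluminium plate 140 (its x) x 58 (y) x 10 mm, four grey pads on top, 0.1 to 0.2 kg, origin at the centre of its underside. Starts sunk between the slideway's rails (2 mm below their top, 2 mm play each side), leading end 15 to 65 mm inside the open end, over 50 mm of empty track behind it. Slides freely; tips off if more than 70 mm overhangs.
- carrier_low: First card carrier, an identical plate (140 x 58 x 10 mm), already lying in the magazine with its lower edge at the stop. Origin at the centre of its underside, x along its length up the slope, z square to the slope.
- sheet: White rigid plastic separator sheet 140 mm long (its x) by 66 mm wide (its y) by 4 mm thick, 0.03 to 0.055 kg, origin at the centre of its underside. It lies flat on the black stand, its long sides overhanging the stand by 16 mm each.
- stand: Black block fixed to the bench, 100 mm (its x) by 34 mm (its y) by 45 mm high, under the sheet, origin on the bench under its centre.
- magazine: Sloped bed, fixed: dark steel bar 34 mm wide, 150 mm long, inclined 35 degrees, rising away from the robot. Origin on the bed surface at the inner face of the stop, 75 mm above the bench; x up the slope, y across, z square to the slope. Stop: tongue 24 mm wide, 10 mm thick, 30 mm tall (z). Free 110 mm to either side. First carrier fills z = 0 to 10 mm, sheet 10 to 14, second carrier 14 to 24.
- station: Loading station carrying the magazine: white base 200 x 280 x 12 mm fixed to the bench, origin on the bench, x away from the robot. A 16 mm steel bar runs along y on 16 mm posts at y = +-125 mm, its axis at x = z = 150 mm in the magazine's frame (284 mm above the bench): a gripper pointing straight down over the bed strikes it; one tilted 35 degrees, square to the slope, passes under it.
- bottle: Bystander: small amber bottle, 44 mm diameter, 85 mm high, origin at its base.
- jar: Bystander: white jar, 52 mm diameter, 65 mm high, origin at its base.
- beaker: Bystander: glass beaker, 56 mm diameter, 70 mm high, origin at its base.
- dish: Bystander: stack of clear dishes, 90 mm diameter, 30 mm high, origin at its base.
- tipbox: Bystander: blue pipette tip box with clear lid, 85 x 120 x 60 mm, origin at its base.
- spatula: Bystander: laboratory spatula lying flat on the bench, 180 mm long, under 30 mm high, origin near its middle.
- flask: Bystander: white bottle, 64 mm diameter, 130 mm high, origin at its base.
Mind the look-alikes: they are no part of the job. There is more than one size of the sheet; the one meant has the size given above.

How it is judged:
On the way, in this order (a step that is already met when the one before it is completed fails the run):
1. the sheet lies released on the first carrier in the magazine (x of sheet in the frame of magazine between 0.064 and 0.08 m and y of sheet in the frame of magazine between -0.01 and 0.01 m and z of sheet in the frame of magazine between 0.006 and 0.014 m and angle between the x axis of sheet and the x axis of magazine, either way round below 0.12 rad and angle between the z axis of sheet and the z axis of magazine, either way round below 0.08 rad and linear speed of sheet below 0.02 m/s and contact force between the fingers and sheet below 0.05 N), for 0.2 s.
2. the second carrier, still flat in the slideway, overhangs the open end by 30 to 68 mm (x of carrier in the frame of lane_edge between -0.04 and -0.002 m and z of carrier in the frame of lane_edge between -0.003 and 0.003 m), for 0.1 s.
3. the fingers lift the second carrier clear of the slideway (z of carrier in the frame of lane_edge above 0.025 m and contact force between the fingers and carrier above 1 N), for 0.1 s.
At the end, for the whole second after the job is handed in: In the magazine lie, bottom to top, the first carrier, the sheet and the second carrier, at rest and released: each flat on the one below (within 4 mm in height, 0.08 rad), lower edge from touching to 10 mm off the stop, within 10 mm of the bed's centre line and 0.12 rad of its direction (x of carrier_low in the frame of magazine between 0.064 and 0.08 m and y of carrier_low in the frame of magazine between -0.01 and 0.01 m and z of carrier_low in the frame of magazine between -0.004 and 0.004 m and angle between the x axis of each of carrier_low, sheet, carrier and the x axis of magazine, either way round below 0.12 rad and angle between the z axis of each of carrier_low, sheet, carrier and the z axis of magazine, either way round below 0.08 rad and linear speed of each of carrier_low, sheet, carrier below 0.02 m/s and x of sheet in the frame of magazine between 0.064 and 0.08 m and y of sheet in the frame of magazine between -0.01 and 0.01 m and z of sheet in the frame of magazine between 0.006 and 0.014 m and x of carrier in the frame of magazine between 0.064 and 0.08 m and y of carrier in the frame of magazine between -0.01 and 0.01 m and z of carrier in the frame of magazine between 0.01 and 0.018 m).
It fails at once if the sheet is dropped (moving faster than 0.4 m/s with no finger touching it) (contact force between the fingers and sheet below 0.05 N and linear speed of sheet above 0.4 m/s).
It fails at once if the second carrier is dropped (moving faster than 0.4 m/s with no finger touching it) (contact force between the fingers and carrier below 0.05 N and linear speed of carrier above 0.4 m/s).
It fails at once if the first carrier is shifted more than 15 mm (distance of carrier_low from where it was at the start of the episode above 0.015 m).
It fails at once if a bystander (bottle, jar, beaker, dish, tip box, spatula, flask) is moved more than 30 mm (distance of any of bottle, jar, beaker, dish, tipbox, spatula, flask from where it was at the start of the episode above 0.03 m).
It also fails if it takes over 67 s, if anything falls off the work surface, if the arm or the gripper's body presses on something with over 40 N, if the wrist force passes 120 N, or if a joint passes its speed limit or range.

### The arm

A 6-joint arm with a two-finger parallel gripper is mounted at the origin on the work surface. World frame = base frame: x ahead of the robot, y to its left, z up, the work surface at z = 0. Lengths are in m, angles in rad, forces in N, time in s.
With the tool pointing down it reaches from about 0.275 to 0.975 m from the base axis. Payload 8.4 kg.
Tool frame: the origin (TCP) lies midway between the tips of the shut fingers; the grasp point (between the pads) lies 19 mm behind it; z points along the fingers, y is the line along which they close (so a half turn about z gives the same grasp; the last joint's range is limited). The gripper opens to 92 mm and grips with 3 to 60 N. Pads are 20 mm wide; open, the fingers measure 128 mm over their backs; the gripper's body (75 mm by 189 mm) begins 69 mm behind the grasp point.
Start: joints at [-1.331, 0.353, 1.633, -0, 1.155, -0.002], TCP at [0.15, -0.607, 0.215] pointing down, gripper open.
Joint ranges: [-2.63, 2.63], [-0.92, 2.1], [0.06, 2.66], [-1.3, 4.44], [0, 2.69], [-3.02, 3.02]. Speed limits (rad/s): [2.22, 2.22, 2.79, 3.14, 3.14, 3.14].

### API

Orientations are given as a unit quaternion [x, y, z, w].
In Python, from bench import observe, snapshot, robot gives the robot as it stands. The module is installed in compiled form; this text tells all that it offers.
- The arm moves only by the tool arm_command, never from a script. Its argument "deltas" is a list of rows, each a list of 3 entries, a list of its own where there are three numbers: the turn, a rotation vector about the tool's x, y, z in rad, then the shift along the tool's x, y, z in m, then the closure, from -1 (fully open) to 1 (shut). A call has exactly 10 rows; each row is the pose to reach, as a shift and turn from the pose commanded when the call began, along the tool's axes at that moment; what a row does not reach only later rows make up. A row lasts 1/12 s, in which the tool goes at most 41.7 mm and 7.16 degrees, less where a joint would pass 70% of its speed; a pose out of reach is approached as far as the arm can. A call with a gripper value outside its range is refused whole. The fingers move at their own pace and stop on an object; the grip force is fixed at half the most. Time passes only in rows, so rows that repeat a pose let the fingers close, or fill a call up. It gives the time, the measured TCP pose, the force, the opening and the grip force at its end, in the units of the state.
- observe(): the state, without advancing time (a new reading comes with each control period).
- snapshot(name): name is "side" or "top"; returns a dict with "pixels" (480x640x3 uint8, blue, green, red), "vfov" (degrees; the focal length in pixels is half the picture's height over the tangent of half this angle, whatever the lens; pixels are square), "cx", "cy" (the principal point, pixels), "pose" (4x4, takes a point from camera to world coordinates). Camera axes: x right, y down, z forward; pixel columns grow to the right and rows downward; lengths in m; the calibration is good to about 2 mm. A picture is of the moment at which its call begins. There is no depth.
- robot.job_done(): hands the job in; it is judged then, once.
The state is a dict: "time_s": time; "joints": joint angles; "joint_vel": joint speeds; "joint_torque": joint torques, N m; "tool_pos": TCP position; "ee_rot": TCP orientation; "ft_force": force on the tool from outside, world axes, zero at the start; "ft_torque": the same for the moment, N m; "opening": opening from 0.0 (shut) to 1.0 (fully open); "grasp_force": force on a finger pad.
Only numpy, scipy, OpenCV 4.12 (cv2) and the standard library are available. Lean on these libraries where they do the work, as an engineer would, in place of code of your own. Each camera call takes 0.05 s, during which the arm holds its last target. There are 200 camera calls.

## Working session

There is one attempt and no reset: what is moved stays moved. The work goes in short steps, Python scripts to look and compute and a tool call to move; the robot and the scene stay as the last step left them, time stands still between calls to the robot, and variables do not carry over. Pictures are saved under pics/ and viewed, at most 10 in all, crops included, and the job is handed in when it is done.

Besides the shell and the picture viewer there is one more tool, called after "Request:" by a JSON object that holds its "name" and its "arguments", one argument or row to a line. arm_command: Moves the arm, as the interface text tells. Its arguments: {"type":"object","properties":{"deltas":{"type":"array"}},"required":["deltas"]}

```bash
mkdir -p pics; ls; python3 - <<'E'
from bench import observe,snapshot
import cv2,numpy as np,pickle
np.set_printoptions(precision=4,suppress=True)
for n in("side","top"):
    s=snapshot(n);cv2.imwrite(f"pics/{n}0.png",s["pixels"]);pickle.dump(s,open(f"{n}0.pkl","wb"))
    print(n,s["vfov"],s["cx"],s["cy"]);print(np.array(s["pose"]))
print(observe())
E
```

```text
pics
side 52.70015934790909 322.63697207085215 235.58966590657246
[[-0.68   -0.4934  0.5424 -0.1481]
 [-0.733   0.4368 -0.5215  0.7543]
 [ 0.0204 -0.7522 -0.6587  0.8965]
 [ 0.      0.      0.      1.    ]]
top 53.68454922714387 321.5192936860903 233.03199471403087
[[ 0.0011 -0.9976  0.0687  0.4207]
 [-0.9998 -0.0024 -0.0189  0.1015]
 [ 0.019  -0.0687 -0.9975  1.2059]
 [ 0.      0.      0.      1.    ]]
{'time_s': 0.1, 'joints': array([-1.3314,  0.3536,  1.634 ,  0.    ,  1.1552, -0.0024]), 'joint_vel': array([ 0.002 , -0.0011, -0.0018,  0.0017, -0.0003, -0.0002]), 'joint_torque': array([  0.0006, -59.4909, -33.4932,   0.07  ,   0.0185,  -0.    ]), 'tool_pos': array([ 0.1496, -0.6064,  0.214 ]), 'ee_rot': array([ 0.9927,  0.1206, -0.0001, -0.0006]), 'ft_force': array([-0.2868,  0.5221,  0.8834]), 'ft_torque': array([-0.0162, -0.0067,  0.0134]), 'grasp_force': 0.0, 'opening': 0.9971720194911438}
```

View pics/side0.png

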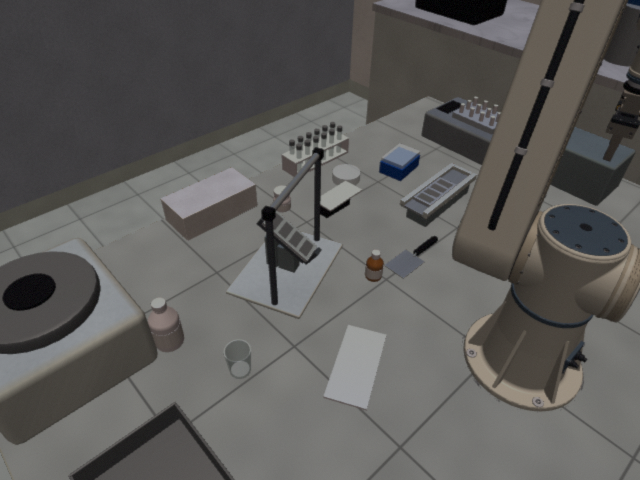

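View pics/top0.png

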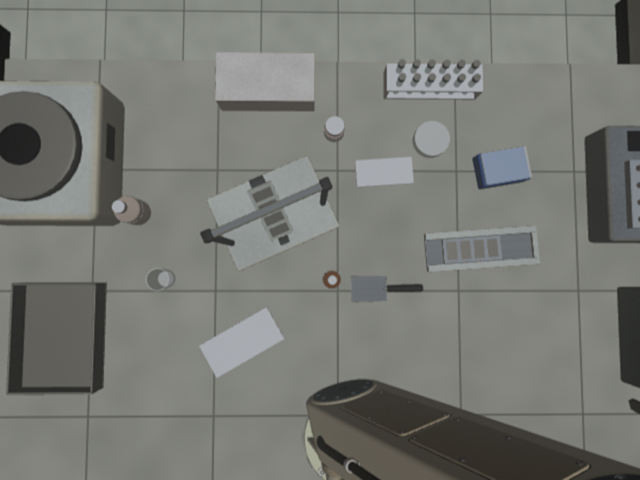

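Side view: magazine at about (288,240), sheet on stand at (340,196), slideway at (440,192). Top view: sheet at (385,171), slideway (482,249) with its open end on the left and carrier at (472,249), station (273,213). The large sheet at (241,342) is a look-alike.

```bash
cat > h.py <<'E'
import pickle,cv2,numpy as np
from bench import observe,snapshot
from scipy.spatial.transform import Rotation as R
np.set_printoptions(precision=4,suppress=True)
def K(s): return 240/np.tan(np.radians(s["vfov"]/2))
def ray(s,uv):
    P=np.array(s["pose"]);f=K(s);d=np.c_[(np.atleast_2d(uv)-[s["cx"],s["cy"]])/f,np.ones(len(np.atleast_2d(uv)))]
    return P[:3,3],d@P[:3,:3].T
def plane(s,uv,z):
    o,d=ray(s,uv);return o+d*((z-o[2])/d[:,2])[:,None]
def proj(s,X):
    P=np.array(s["pose"]);c=(np.atleast_2d(X)-P[:3,3])@P[:3,:3];return c[:,:2]/c[:,2:]*K(s)+[s["cx"],s["cy"]]
def tri(s1,u1,s2,u2):
    A=[];b=[]
    for s,u in((s1,u1),(s2,u2)):
        o,d=ray(s,[u]);d=d[0]/np.linalg.norm(d[0]);M=np.eye(3)-np.outer(d,d);A.append(M);b.append(M@o)
    return np.linalg.lstsq(np.vstack(A),np.hstack(b),rcond=None)[0]
E
python3 - <<'E'
from h import *
t=pickle.load(open("top0.pkl","rb"));s=pickle.load(open("side0.pkl","rb"))
I=t["pixels"]
def blob(I,roi,lo,hi):
    x0,y0,x1,y1=roi;m=cv2.inRange(cv2.cvtColor(I[y0:y1,x0:x1],cv2.COLOR_BGR2GRAY),lo,hi)
    c=max(cv2.findContours(m,0,cv2.CHAIN_APPROX_NONE)[0],key=cv2.contourArea)
    return c+[[x0,y0]]
for n,roi,z in(("sheet",(345,150,425,192),.049),("lane",(415,215,550,280),.072)):
    for lo in(150,165,180):
        c=blob(I,roi,lo,255);r=cv2.minAreaRect(c);b=cv2.boxPoints(r);W=plane(t,b,z)
        print(n,lo,W.mean(0),np.linalg.norm(W[1]-W[0]),np.linalg.norm(W[2]-W[1]),b.round(1).tolist());print(np.degrees(np.arctan2(*(W[1]-W[0])[[1,0]])))
big=lambda im,r,k:cv2.resize(im[r[1]:r[3],r[0]:r[2]],None,fx=k,fy=k,interpolation=cv2.INTER_CUBIC)
a=big(I,(200,150,350,275),4);cv2.imwrite("pics/a.png",a)   # 600x500
b=np.vstack([big(I,(415,215,550,280),5),big(s["pixels"],(390,155,525,210),5)]);cv2.imwrite("pics/b.png",b)
c=big(s["pixels"],(225,140,375,310),3.5);cv2.imwrite("pics/c.png",c)
E
```

```text
sheet 150 [ 0.6544 -0.0756  0.049 ] 0.1402390838904999 0.06661915681795863 [[355.29998779296875, 159.5], [411.6000061035156, 156.1999969482422], [413.20001220703125, 182.8000030517578], [356.8999938964844, 186.10000610351562]]
-86.28782827530704
sheet 165 [ 0.6542 -0.0751  0.049 ] 0.13819570565052985 0.06208951489109165 [[355.5, 160.60000610351562], [411.0, 157.0], [412.6000061035156, 181.8000030517578], [357.1000061035156, 185.39999389648438]]
-85.92240238917368Traceback (most recent call last):
  File "<stdin>", line 10, in <module>
  File "<stdin>", line 6, in blob
ValueError: max() iterable argument is empty
```

```bash
python3 - <<'E'
from h import *
t=pickle.load(open("top0.pkl","rb"));s=pickle.load(open("side0.pkl","rb"))
I=t["pixels"]
def blob(I,roi,lo,hi):
    x0,y0,x1,y1=roi;m=cv2.inRange(cv2.cvtColor(I[y0:y1,x0:x1],cv2.COLOR_BGR2GRAY),lo,hi)
    c=np.vstack([c for c in cv2.findContours(m,0,cv2.CHAIN_APPROX_NONE)[0] if cv2.contourArea(c)>30])
    return c+[[x0,y0]]
for lo in(140,150,160):
        c=blob(I,(420,222,546,275),lo,255);r=cv2.minAreaRect(c);b=cv2.boxPoints(r);W=plane(t,b,.072)
        print("lane",lo,W.mean(0),np.linalg.norm(W[1]-W[0]),np.linalg.norm(W[2]-W[1]),b.round(1).tolist());print(np.degrees(np.arctan2(*(W[1]-W[0])[[1,0]])))
big=lambda im,r,k:cv2.resize(im[r[1]:r[3],r[0]:r[2]],None,fx=k,fy=k,interpolation=cv2.INTER_CUBIC)
a=big(I,(200,150,350,275),4);cv2.imwrite("pics/a.png",a)   # 600x500
b=np.vstack([big(I,(415,215,550,280),5),big(s["pixels"],(390,155,525,210),5)]);cv2.imwrite("pics/b.png",b)
c=big(s["pixels"],(225,140,375,310),3.5);cv2.imwrite("pics/c.png",c)
E
```

```text
lane 140 [ 0.4633 -0.308   0.072 ] 0.2709063489645365 0.09398740755768396 [[425.6000061035156, 232.6999969482422], [536.5999755859375, 224.8000030517578], [539.4000244140625, 263.70001220703125], [428.3999938964844, 271.6000061035156]]
-85.78923725291594
lane 150 [ 0.4633 -0.308   0.072 ] 0.2663584944211711 0.08917167411038114 [[426.6000061035156, 233.6999969482422], [535.7999877929688, 225.89999389648438], [538.4000244140625, 262.79998779296875], [429.29998779296875, 270.6000061035156]]
-85.79210441293341Traceback (most recent call last):
  File "<stdin>", line 9, in <module>
  File "<stdin>", line 6, in blob
    return _nx.concatenate(arrs, 0, dtype=dtype, casting=casting)
           ~~~~~~~~~~~~~~~^^^^^^^^^^^^^^^^^^^^^^^^^^^^^^^^^^^^^^^
ValueError: need at least one array to concatenate
```

```bash
python3 - <<'E'
from h import *
t=pickle.load(open("top0.pkl","rb"));s=pickle.load(open("side0.pkl","rb"))
I=t["pixels"]
big=lambda im,r,k:cv2.resize(im[r[1]:r[3],r[0]:r[2]],None,fx=k,fy=k,interpolation=cv2.INTER_CUBIC)
a=big(I,(200,150,350,275),4)
b=np.vstack([big(I,(415,215,550,280),4),big(s["pixels"],(390,155,525,210),4)])
cv2.imwrite("pics/a.png",a);cv2.imwrite("pics/b.png",b)
cv2.imwrite("pics/c.png",big(s["pixels"],(225,140,375,310),3.5))
E
```

```text
(no output)
```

View pics/a.png

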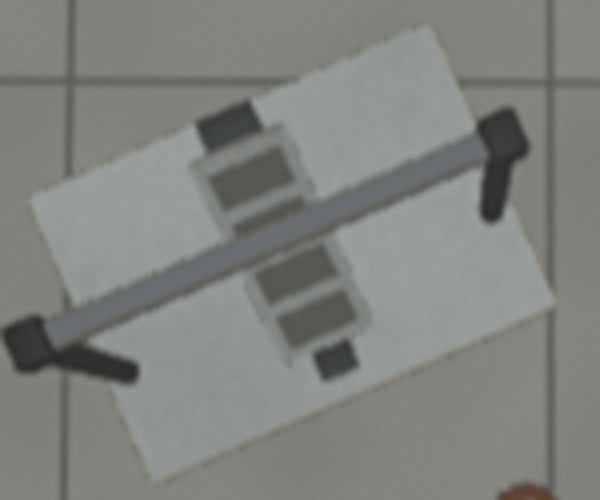

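View pics/b.png

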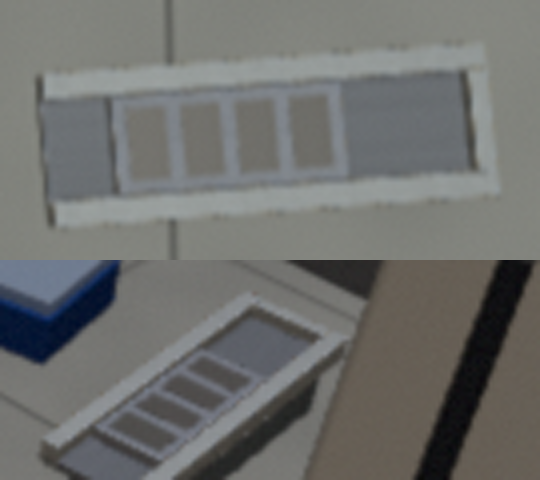

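View pics/c.png

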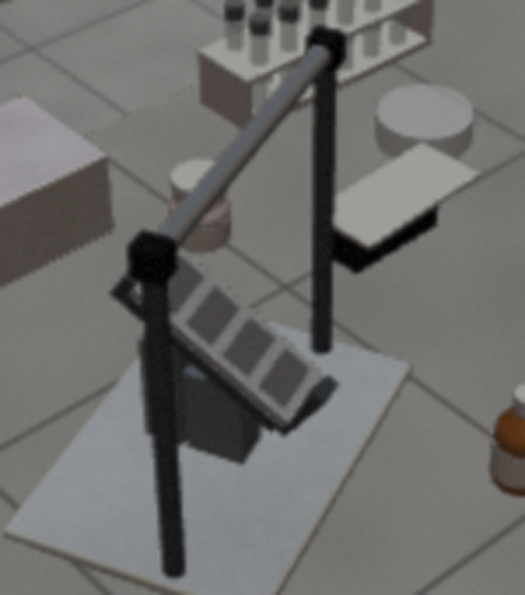

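Crop a: base corners at (30,198),(430,25),(555,302),(155,482), first carrier's corners at (190,163),(282,125),(370,325),(290,365), stop at (335,360). Crop b: carrier leading edge (115..127, 97..192), trailing (342..350, 85..178). Crop c: first carrier lies against the stop.

```bash
python3 - <<'E'
from h import *
t=pickle.load(open("top0.pkl","rb"));s=pickle.load(open("side0.pkl","rb"))
a=lambda l:np.array(l)/4-.375+[200,150]
B=plane(t,a([(30,198),(430,25),(555,302),(155,482)]),.012);print("base",B.mean(0),np.linalg.norm(np.diff(B,axis=0),axis=1))
x=(B[0]+B[1]-B[2]-B[3]);print("yaw",np.degrees(np.arctan2(x[1],x[0])))
yd=B[0]+B[3]-B[1]-B[2];print("yaw",np.degrees(np.arctan2(-yd[0],yd[1])))
U=plane(t,a([(190,163),(282,125)]),.0832+.14*np.sin(np.radians(35)));L=plane(t,a([(290,365),(370,325)]),.0832)
print("U",U,"\nL",L);d=U.mean(0)-L.mean(0);print(d,np.linalg.norm(d),np.degrees(np.arctan2(d[1],d[0])))
print("Lmid",L.mean(0),"stop top c",plane(t,a([(335,352)]),.075+.03*.819-.005*.57))
# side view check: lower carrier corners crop c
c=lambda l:np.array(l)/3.5-.36+[225,140]
print("side lower edge", plane(s,c([(288,424),(330,375)]),.0832))
y=np.radians(24);
b=lambda l:np.array(l)/4-.375+[415,215]
C=plane(t,b([(117,97),(127,192),(350,178),(342,85)]),.07);u=np.array([np.cos(np.radians(94.2)),np.sin(np.radians(94.2))])
n=np.array([-u[1],u[0]])
Lc=np.array([.4633,-.308]);print("carrier lane x,y",(C[:,:2]-Lc)@u,(C[:,:2]-Lc)@n)
print("lane edge",Lc+.135*u)
E
```

```text
base [0.5552 0.2017 0.012 ] [0.2758 0.1941 0.2752]
yaw 24.290540853914255
yaw 24.189078025666028
U [[0.5867 0.2463 0.1635]
 [0.6081 0.1958 0.1635]] 
L [[0.4792 0.1971 0.0832]
 [0.5031 0.15   0.0832]]
[0.1063 0.0475 0.0803] 0.14143302398469298 24.098581667277283
Lmid [0.4911 0.1735 0.0832] stop top c [[0.4862 0.1697 0.0967]]
side lower edge [[0.4793 0.2011 0.0832]
 [0.4968 0.1459 0.0832]]
carrier lane x,y [ 0.091   0.0901 -0.0453 -0.046 ] [-0.029   0.0283  0.0297 -0.0266]
lane edge [ 0.4534 -0.1734]
```

```bash
cat >> h.py <<'E'
YAW=np.radians(24.2);OM=np.array([.4945,.1757,.075])
RM=R.from_euler('z',YAW)*R.from_euler('y',-np.radians(35))
LC=np.array([.4633,-.308,0]);RL=R.from_euler('z',np.radians(94.2))
def down(yy):  # tool z down, tool y at yaw yy (deg)
    y=np.array([np.cos(np.radians(yy)),np.sin(np.radians(yy)),0]);z=np.array([0,0,-1.])
    return R.from_matrix(np.c_[np.cross(y,z),y,z])
def magrot(sign): # tool y = sign*mag y, tool z=-mag z
    m=RM.as_matrix();y=sign*m[:,1];z=-m[:,2];return R.from_matrix(np.c_[np.cross(y,z),y,z])
def mag(x,y,z): return OM+RM.apply([x,y,z])
def lane(x,y,z): return LC+RL.apply([x,y,z])
def delta(*targets):
    o=observe();p=o["tool_pos"];q=R.from_quat(o["ee_rot"])
    print("t",o["time_s"],"pos",p,"rot",o["ee_rot"],"F",o["ft_force"],"open",round(o["opening"],3),"g",round(o["grasp_force"],2),"j",o["joints"])
    for P,Q in targets:
        print("turn",(q.inv()*Q).as_rotvec().round(4).tolist(),"shift",q.inv().apply(np.array(P)-p).round(4).tolist())
    return p,q
E
python3 -c "
from h import *
S=[.6544,-.0756]
delta(([*S,.20],down(3.7)),([*S,.10],down(3.7)))"
```

```text
t 0.1 pos [ 0.1496 -0.6064  0.214 ] rot [ 0.9927  0.1206 -0.0001 -0.0006] F [-0.2868  0.5221  0.8834] open 0.997 g 0.0 j [-1.3314  0.3536  1.634   0.      1.1552 -0.0024]
turn [-0.001, -0.0008, -1.3936] shift [0.6172, -0.3945, 0.0145]
turn [-0.001, -0.0008, -1.3936] shift [0.6172, -0.3944, 0.1145]
```

Request:
{"name": "arm_command", "arguments": {
  "deltas": [
    [[0,0,-0.07],[0.031,-0.0197,0],-1],
    [[0,0,-0.14],[0.062,-0.0394,0],-1],
    [[0,0,-0.21],[0.093,-0.059,0],-1],
    [[0,0,-0.28],[0.123,-0.079,0],-1],
    [[0,0,-0.35],[0.154,-0.0986,0],-1],
    [[0,0,-0.42],[0.185,-0.118,0],-1],
    [[0,0,-0.49],[0.216,-0.138,0],-1],
    [[0,0,-0.56],[0.247,-0.158,0],-1],
    [[0,0,-0.63],[0.278,-0.177,0],-1],
    [[0,0,-0.7],[0.309,-0.197,0],-1]
  ]
}}

```text
time_s: 0.93
tool_pos: [0.4033, -0.34, 0.2145]
ee_rot: [0.89, 0.455, -0.0, -0.0]
ft_force: [0.4, -0.1, -0.6]
opening: 1.0
grasp_force: 0.0
```

```bash
python3 -c "
from h import *
S=[.6544,-.0756]
delta(([*S,.20],down(3.7)),([*S,.10],down(3.7)))"
```

```text
t 0.9333 pos [ 0.4033 -0.34    0.2145] rot [ 0.8904  0.4552 -0.     -0.0001] F [ 0.3533 -0.1123 -0.5961] open 1.0 g 0.0 j [-0.7033  0.2018  1.8407 -0.0001  1.0993 -0.0776]
turn [-0.0001, -0.0, -0.6902] shift [0.3614, 0.0487, 0.0145]
turn [-0.0001, -0.0, -0.6902] shift [0.3614, 0.0487, 0.1145]
```

Request:
{"name": "arm_command", "arguments": {
  "deltas": [
    [[0,0,-0.07],[0.04,0.005,0.0],-1],
    [[0,0,-0.14],[0.08,0.011,0.0],-1],
    [[0,0,-0.21],[0.12,0.016,0.0],-1],
    [[0,0,-0.28],[0.16,0.022,0.01],-1],
    [[0,0,-0.36],[0.2,0.027,0.02],-1],
    [[0,0,-0.44],[0.24,0.032,0.04],-1],
    [[0,0,-0.52],[0.28,0.038,0.06],-1],
    [[0,0,-0.6],[0.32,0.043,0.08],-1],
    [[0,0,-0.69],[0.36,0.0487,0.1],-1],
    [[0,0,-0.69],[0.3614,0.0487,0.115],-1]
  ]
}}

```text
time_s: 1.77
tool_pos: [0.6577, -0.0744, 0.0988]
ee_rot: [0.682, 0.731, 0.001, 0.001]
ft_force: [-0.4, -0.5, -0.1]
opening: 0.999
grasp_force: 0.0
```

```bash
python3 - <<'E'
from h import *
S=[.6544,-.0756]
delta(([*S,.041],down(3.7)))
s=snapshot("side");p=proj(s,[[*S,.049]])[0].astype(int);print(p)
I=s["pixels"][p[1]-60:p[1]+50,p[0]-75:p[0]+75]
cv2.imwrite("pics/d.png",cv2.resize(I,None,fx=5,fy=5,interpolation=cv2.INTER_CUBIC))
E
```

```text
t 1.7667 pos [ 0.6577 -0.0744  0.0988] rot [0.6825 0.7309 0.0011 0.0006] F [-0.3585 -0.4624 -0.0887] open 0.999 g 0.0 j [-0.1154  0.5269  1.6424  0.0012  0.97   -0.1846]
turn [0.0024, -0.0005, 0.004] shift [-0.001, -0.0035, 0.0578]
[338 194]
```

View pics/d.png

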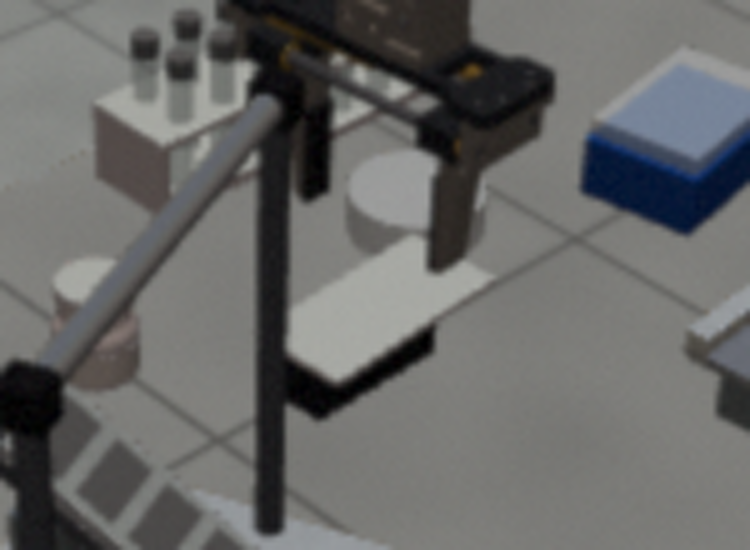

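Close view: the open fingers straddle the sheet, near finger at (450,250), far one at (315,170), sheet centred beneath at (385,305). Descend and grip.

Request:
{"name": "arm_command", "arguments": {
  "deltas": [
    [[0.002,0,0.004],[-0.001,-0.0035,0.01],-1],
    [[0.002,0,0.004],[-0.001,-0.0035,0.025],-1],
    [[0.002,0,0.004],[-0.001,-0.0035,0.04],-1],
    [[0.002,0,0.004],[-0.001,-0.0035,0.05],-1],
    [[0.002,0,0.004],[-0.001,-0.0035,0.056],-1],
    [[0.002,0,0.004],[-0.001,-0.0035,0.058],-1],
    [[0.002,0,0.004],[-0.001,-0.0035,0.058],-1],
    [[0.002,0,0.004],[-0.001,-0.0035,0.058],0],
    [[0.002,0,0.004],[-0.001,-0.0035,0.058],1],
    [[0.002,0,0.004],[-0.001,-0.0035,0.058],1]
  ]
}}

```text
time_s: 2.65
tool_pos: [0.6516, -0.0793, 0.0424]
ee_rot: [0.687, 0.727, -0.0, -0.0]
ft_force: [0.7, 0.8, 0.7]
opening: 0.807
grasp_force: 0.0
```

Request:
{"name": "arm_command", "arguments": {
  "deltas": [
    [[0,0,0],[0,0,0],1],
    [[0,0,0],[0,0,0],1],
    [[0,0,0],[0,0,0],1],
    [[0,0,0],[0,0,0],1],
    [[0,0,0],[0,0,0],1],
    [[0,0,0],[0,0,0],1],
    [[0,0,0],[0,0,0],1],
    [[0,0,0],[0,0,0],1],
    [[0,0,0],[0,0,0],1],
    [[0,0,0],[0,0,0],1]
  ]
}}

```text
time_s: 3.48
tool_pos: [0.6515, -0.0792, 0.0421]
ee_rot: [0.687, 0.727, -0.0, -0.0]
ft_force: [-0.8, -1.0, 6.0]
opening: 0.709
grasp_force: 30.0
```

```bash
python3 - <<'E'
from h import *
A=mag(.072,0,.09)
delta(([.62,-.02,.25],down(3.7)),(A+[-.05,-.02,.1],magrot(-1)),(A,magrot(-1)))
E
```

```text
t 3.4833 pos [ 0.6515 -0.0792  0.0421] rot [ 0.6867  0.727  -0.0005 -0.0004] F [-0.773  -1.0061  5.9581] open 0.709 g 30.0 j [-0.1231  0.5921  1.6808 -0.0005  0.8699 -0.1798]
turn [-0.0012, 0.0001, -0.0075] shift [0.0609, -0.0283, -0.2079]
turn [-0.3685, 0.535, 1.1656] shift [0.2489, -0.1867, -0.2477]
turn [-0.3685, 0.535, 1.1656] shift [0.266, -0.1355, -0.1478]
```

```bash
python3 - <<'E'
from h import *
delta(([.65,-.079,.14],down(3.7)),([.45,-.05,.25],down(3.7)))
E
```

```text
t 3.4833 pos [ 0.6515 -0.0792  0.0421] rot [ 0.6867  0.727  -0.0005 -0.0004] F [-0.773  -1.0061  5.9581] open 0.709 g 30.0 j [-0.1231  0.5921  1.6808 -0.0005  0.8699 -0.1798]
turn [-0.0012, 0.0001, -0.0075] shift [0.0003, -0.0016, -0.0979]
turn [-0.0012, 0.0001, -0.0075] shift [0.0406, -0.1997, -0.2077]
```

Request:
{"name": "arm_command", "arguments": {
  "deltas": [
    [[0,0,0],[0,0,-0.01],1],
    [[0,0,0],[0,0,-0.025],1],
    [[0,0,0],[0,0,-0.05],1],
    [[0,0,0],[0,-0.005,-0.08],1],
    [[0,0,0],[0.005,-0.025,-0.11],1],
    [[0,0,0],[0.012,-0.055,-0.135],1],
    [[0,0,0],[0.019,-0.09,-0.16],1],
    [[0,0,0],[0.026,-0.125,-0.18],1],
    [[0,0,0],[0.033,-0.16,-0.195],1],
    [[0,0,0],[0.04,-0.19,-0.205],1]
  ]
}}

```text
time_s: 4.32
tool_pos: [0.4574, -0.0498, 0.2487]
ee_rot: [0.687, 0.727, -0.0, -0.0]
ft_force: [0.4, -0.2, 0.0]
opening: 0.707
grasp_force: 30.0
```

```bash
python3 - <<'E'
from h import *
delta((mag(-.02,0,.12),magrot(-1)))
E
```

```text
t 4.3167 pos [ 0.4574 -0.0498  0.2487] rot [ 0.6867  0.727  -0.0004 -0.0002] F [ 0.4454 -0.2391  0.0153] open 0.707 g 30.0 j [-0.1115  0.0561  1.9304 -0.0004  1.156  -0.1683]
turn [-0.3683, 0.535, 1.1657] shift [0.1926, -0.0296, 0.0868]
```

Request:
{"name": "arm_command", "arguments": {
  "deltas": [
    [[-0.026,0.037,0.08],[0.013,-0.002,0.0],1],
    [[-0.052,0.075,0.16],[0.027,-0.004,0.0],1],
    [[-0.077,0.112,0.245],[0.04,-0.006,0.0],1],
    [[-0.103,0.15,0.326],[0.054,-0.008,0.01],1],
    [[-0.129,0.187,0.408],[0.067,-0.01,0.015],1],
    [[-0.155,0.225,0.49],[0.081,-0.012,0.02],1],
    [[-0.18,0.262,0.571],[0.094,-0.014,0.025],1],
    [[-0.206,0.3,0.653],[0.108,-0.017,0.03],1],
    [[-0.232,0.337,0.734],[0.121,-0.019,0.035],1],
    [[-0.258,0.375,0.816],[0.135,-0.021,0.04],1]
  ]
}}

```text
time_s: 5.15
tool_pos: [0.4303, 0.0838, 0.2072]
ee_rot: [0.9, 0.377, 0.215, -0.047]
ft_force: [-0.0, 0.4, -0.8]
opening: 0.709
grasp_force: 30.0
```

```bash
python3 - <<'E'
from h import *
delta((mag(-.02,0,.12),magrot(-1)))
E
```

```text
t 5.15 pos [0.4303 0.0838 0.2072] rot [ 0.8999  0.3768  0.2146 -0.0467] F [-0.0243  0.3959 -0.8317] open 0.709 g 29.99 j [-0.0196 -0.1276  2.2936  0.4277  0.6546  0.4586]
turn [-0.11, 0.1588, 0.3448] shift [0.0099, -0.0535, 0.0502]
```

Request:
{"name": "arm_command", "arguments": {
  "deltas": [
    [[-0.018,0.026,0.057],[0.002,-0.009,0.008],1],
    [[-0.037,0.053,0.115],[0.003,-0.018,0.017],1],
    [[-0.055,0.08,0.172],[0.005,-0.027,0.025],1],
    [[-0.073,0.106,0.23],[0.007,-0.036,0.033],1],
    [[-0.092,0.132,0.287],[0.008,-0.045,0.042],1],
    [[-0.11,0.159,0.345],[0.01,-0.0535,0.05],1],
    [[-0.11,0.159,0.345],[0.01,-0.0535,0.05],1],
    [[-0.11,0.159,0.345],[0.01,-0.0535,0.05],1],
    [[-0.11,0.159,0.345],[0.01,-0.0535,0.05],1],
    [[-0.11,0.159,0.345],[0.01,-0.0535,0.05],1]
  ]
}}

```text
time_s: 5.98
tool_pos: [0.418, 0.1402, 0.1628]
ee_rot: [0.932, 0.203, 0.294, -0.063]
ft_force: [-0.1, 0.4, -0.1]
opening: 0.706
grasp_force: 30.0
```

```bash
python3 - <<'E'
from h import *
delta((mag(.069,0,.09),magrot(-1)),(mag(.069,0,.04),magrot(-1)))
E
```

```text
t 5.9833 pos [0.418  0.1402 0.1628] rot [ 0.932   0.2027  0.2938 -0.0627] F [-0.0521  0.3677 -0.1439] open 0.706 g 30.0 j [ 0.2295 -0.1001  2.493   0.6505  0.1843  0.7643]
turn [-0.0012, 0.0006, 0.0055] shift [0.0878, -0.0005, 0.0302]
turn [-0.0012, 0.0006, 0.0055] shift [0.0878, -0.0004, 0.0802]
```

Request:
{"name": "arm_command", "arguments": {
  "deltas": [
    [[0,0,0],[0.012,0,0.0],1],
    [[0,0,0.002],[0.025,0,0.0],1],
    [[0,0,0.003],[0.037,0,0.005],1],
    [[0,0,0.005],[0.05,0,0.012],1],
    [[0,0,0.005],[0.062,0,0.022],1],
    [[0,0,0.005],[0.074,0,0.034],1],
    [[0,0,0.005],[0.082,0,0.047],1],
    [[0,0,0.005],[0.088,0,0.06],1],
    [[0,0,0.005],[0.088,0,0.07],1],
    [[0,0,0.005],[0.088,0,0.08],1]
  ]
}}

```text
time_s: 6.82
tool_pos: [0.5261, 0.1887, 0.147]
ee_rot: [0.933, 0.2, 0.294, -0.063]
ft_force: [0.3, 0.1, -0.3]
opening: 0.712
grasp_force: 30.0
```

```bash
python3 - <<'E'
from h import *
delta((mag(.069,0,.009),magrot(-1)),(mag(.069,0,.0065),magrot(-1)))
for n in("side","top"):
    s=snapshot(n);p=proj(s,[mag(.05,0,.04)])[0].astype(int)
    I=s["pixels"][p[1]-65:p[1]+65,p[0]-65:p[0]+65]
    globals()[n]=cv2.resize(I,None,fx=3,fy=3,interpolation=cv2.INTER_CUBIC)
cv2.imwrite("pics/e.png",np.hstack([side,top]))
E
```

```text
t 6.8167 pos [0.5261 0.1887 0.147 ] rot [ 0.9326  0.1999  0.2936 -0.0633] F [ 0.3064  0.0999 -0.3042] open 0.712 g 30.0 j [0.2942 0.1398 2.2991 0.6557 0.1214 0.8138]
turn [-0.0006, 0.0007, -0.0004] shift [-0.0002, -0.0011, 0.0304]
turn [-0.0006, 0.0007, -0.0004] shift [-0.0002, -0.0011, 0.0329]
```

View pics/e.png

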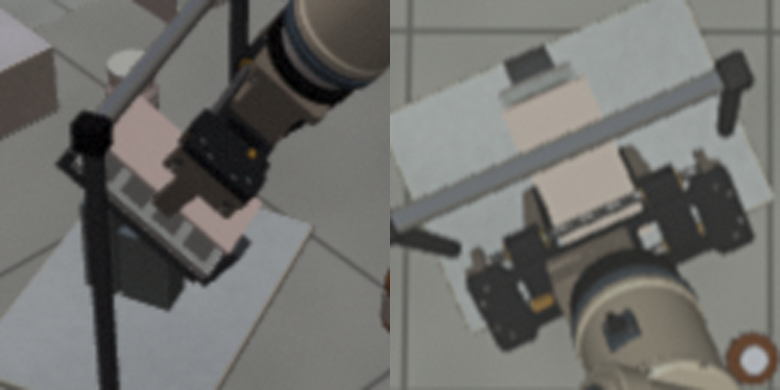

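Sheet held square above the bed; its lower corners in the side crop at (240,252) and (262,205), upper ones in the top crop at (503,92) and (582,80). Check the x offset numerically before lowering.

```bash
python3 - <<'E'
from h import *
def onmag(s,uv,z):
    o,d=ray(s,uv);n=RM.apply([0,0,1]);k=((OM-o)@n+z)/(d@n);return RM.inv().apply(o+d*k[:,None]-OM)
s=pickle.load(open("side0.pkl","rb"));t=pickle.load(open("top0.pkl","rb"))
p=proj(s,[mag(.05,0,.04)])[0].astype(int);q=proj(t,[mag(.05,0,.04)])[0].astype(int)
print("tcp mag",RM.inv().apply(observe()["tool_pos"]-OM))
print("side lower", onmag(s,(np.array([(240,252),(262,205)])-1)/3+p-65,.046))
print("top upper edge", onmag(t,(np.array([(510,113),(585,80)])-[391,1])/3+q-65,.046))
c=(np.array([(288,424),(330,375)]))/3.5-.36+[225,140]
print("carrier_low lower side",onmag(s,c,.01))
a=lambda l:np.array(l)/4-.375+[200,150]
print("carrier_low top",onmag(t,a([(190,163),(282,125),(290,365),(370,325)]),.01))
print("stop top inner edge", onmag(t,a([(313,352),(350,338)]),.03))
E
```

```text
tcp mag [ 0.068  -0.0008  0.0391]
side lower [[-0.0013  0.0209  0.046 ]
 [ 0.0042 -0.0345  0.046 ]]
top upper edge [[ 0.1421  0.0238  0.046 ]
 [ 0.1421 -0.0346  0.046 ]]
carrier_low lower side [[ 0.0022  0.0306  0.01  ]
 [-0.0041 -0.0305  0.01  ]]
carrier_low top [[ 0.1444  0.0265  0.01  ]
 [ 0.1431 -0.0283  0.01  ]
 [ 0.0007  0.0258  0.01  ]
 [ 0.0034 -0.027   0.01  ]]
stop top inner edge [[ 0.014   0.0092  0.03  ]
 [ 0.0125 -0.0136  0.03  ]]
```

```bash
python3 - <<'E'
from h import *
delta((mag(.072,0,.0085),magrot(-1)),(mag(.072,0,.0065),magrot(-1)))
E
```

```text
t 6.9167 pos [0.5252 0.1886 0.146 ] rot [ 0.933   0.1996  0.2926 -0.0634] F [-0.7485  0.6871 -0.0312] open 0.711 g 30.0 j [0.2944 0.1407 2.3    0.6551 0.1217 0.8153]
turn [-0.0011, 0.0028, -0.0013] shift [0.0041, -0.0008, 0.0306]
turn [-0.0011, 0.0028, -0.0013] shift [0.0041, -0.0008, 0.0326]
```

Request:
{"name": "arm_command", "arguments": {
  "deltas": [
    [[0,0,0],[0.004,-0.001,0.0],1],
    [[0,0,0],[0.004,-0.001,0.005],1],
    [[0,0,0],[0.004,-0.001,0.01],1],
    [[0,0,0],[0.004,-0.001,0.015],1],
    [[0,0,0],[0.004,-0.001,0.02],1],
    [[0,0,0],[0.004,-0.001,0.024],1],
    [[0,0,0],[0.004,-0.001,0.027],1],
    [[0,0,0],[0.004,-0.001,0.029],1],
    [[0,0,0],[0.004,-0.001,0.031],1],
    [[0,0,0],[0.004,-0.001,0.031],1]
  ]
}}

```text
time_s: 7.75
tool_pos: [0.5437, 0.1984, 0.1242]
ee_rot: [0.933, 0.2, 0.294, -0.064]
ft_force: [0.8, -0.3, -0.8]
opening: 0.709
grasp_force: 30.0
```

```bash
python3 - <<'E'
from h import *
p,q=delta();print(RM.inv().apply(p-OM),RM.inv().apply(observe()["ft_force"]))
E
```

```text
t 7.75 pos [0.5437 0.1984 0.1242] rot [ 0.9327  0.1997  0.2936 -0.0638] F [ 0.8113 -0.2669 -0.7582] open 0.709 g 30.0 j [0.3047 0.218  2.2777 1.0563 0.0791 0.4203]
[0.0726 0.0006 0.0092] [ 0.0816 -0.576  -0.9827]
```

Request:
{"name": "arm_command", "arguments": {
  "deltas": [
    [[0,0,0],[0,0,0.0005],1],
    [[0,0,0],[0,0,0.001],1],
    [[0,0,0],[0,0,0.0015],1],
    [[0,0,0],[0,0,0.002],1],
    [[0,0,0],[0,0,0.0025],1],
    [[0,0,0],[0,0,0.0025],1],
    [[0,0,0],[0,0,0.0025],1],
    [[0,0,0],[0,0,0.0025],1],
    [[0,0,0],[0,0,0.0025],1],
    [[0,0,0],[0,0,0.0025],1]
  ]
}}

```text
time_s: 8.58
tool_pos: [0.5443, 0.1993, 0.1213]
ee_rot: [0.933, 0.2, 0.293, -0.064]
ft_force: [0.2, 0.9, -0.1]
opening: 0.706
grasp_force: 30.0
```

```bash
python3 - <<'E'
from h import *
p,q=delta();print(RM.inv().apply(p-OM),RM.inv().apply(observe()["ft_force"]))
E
```

```text
t 8.5833 pos [0.5443 0.1993 0.1213] rot [ 0.9328  0.1998  0.2931 -0.0636] F [ 0.238   0.9037 -0.0939] open 0.706 g 30.0 j [0.3065 0.2255 2.277  1.1138 0.0752 0.3636]
[0.0717 0.0011 0.0063] [ 0.4274  0.7267 -0.4139]
```

Not yet in contact; continue down in small steps.

Request:
{"name": "arm_command", "arguments": {
  "deltas": [
    [[0,0,0],[0,0,0.0005],1],
    [[0,0,0],[0,0,0.001],1],
    [[0,0,0],[0,0,0.0015],1],
    [[0,0,0],[0,0,0.002],1],
    [[0,0,0],[0,0,0.002],1],
    [[0,0,0],[0,0,0.002],1],
    [[0,0,0],[0,0,0.002],1],
    [[0,0,0],[0,0,0.002],1],
    [[0,0,0],[0,0,0.002],1],
    [[0,0,0],[0,0,0.002],1]
  ]
}}

```text
time_s: 9.42
tool_pos: [0.5448, 0.1995, 0.1207]
ee_rot: [0.933, 0.2, 0.294, -0.064]
ft_force: [-19.1, -7.7, 25.1]
opening: 0.705
grasp_force: 30.0
```

```bash
python3 - <<'E'
from h import *
p,q=delta();print(RM.inv().apply(p-OM),RM.inv().apply(observe()["ft_force"]))
E
```

```text
t 9.4167 pos [0.5448 0.1995 0.1207] rot [ 0.9326  0.1998  0.2937 -0.0637] F [-19.109   -7.7121  25.1481] open 0.705 g 30.01 j [0.3066 0.2277 2.2774 1.1619 0.0736 0.3156]
[0.0717 0.0011 0.0055] [-2.4429  0.7988 32.4107]
```

Request:
{"name": "arm_command", "arguments": {
  "deltas": [
    [[0,0,0],[0,0,-0.0007],1],
    [[0,0,0],[0,0,-0.0012],1],
    [[0,0,0],[0,0,-0.0012],1],
    [[0,0,0],[0,0,-0.0012],0],
    [[0,0,0],[0,0,-0.0012],-0.5],
    [[0,0,0],[0,0,-0.0012],-0.8],
    [[0,0,0],[0,0,-0.0012],-0.8],
    [[0,0,0],[0,0,-0.0012],-0.8],
    [[0,0,0],[0,0,-0.0012],-1],
    [[0,0,0],[0,0,-0.0012],-1]
  ]
}}

```text
time_s: 10.25
tool_pos: [0.5448, 0.1994, 0.1206]
ee_rot: [0.933, 0.2, 0.293, -0.064]
ft_force: [-0.5, -0.7, 0.2]
opening: 0.997
grasp_force: 0.0
```

Request:
{"name": "arm_command", "arguments": {
  "deltas": [
    [[0,0,0],[0,0,0],-1],
    [[0,0,0],[0,0,0],-1],
    [[0,0,0],[0,0,-0.005],-1],
    [[0,0,0],[0,0,-0.015],-1],
    [[0,0,0],[0,0,-0.03],-1],
    [[0,0,0],[0,0,-0.05],-1],
    [[0,0,0],[-0.02,0,-0.07],-1],
    [[0,0,0],[-0.045,0,-0.085],-1],
    [[0,0,0],[-0.07,0,-0.1],-1],
    [[0,0,0],[-0.095,0,-0.115],-1]
  ]
}}

```text
time_s: 11.08
tool_pos: [0.4125, 0.1401, 0.1606]
ee_rot: [0.933, 0.2, 0.293, -0.064]
ft_force: [0.9, 0.2, -0.4]
opening: 1.0
grasp_force: 0.0
```

```bash
python3 - <<'E'
from h import *
P=lane(-.085,0,.13)
delta(([.42,-.02,.22],down(4.2)),(P,down(4.2)))
E
```

```text
t 11.0833 pos [0.4125 0.1401 0.1606] rot [ 0.9327  0.2     0.2933 -0.0636] F [ 0.9466  0.193  -0.3914] open 1.0 g 0.0 j [ 0.2345 -0.1048  2.5038  0.6574  0.1782  0.7669]
turn [0.3704, -0.5318, -1.1817] shift [-0.0141, 0.149, -0.0826]
turn [0.3704, -0.5318, -1.1817] shift [-0.1538, 0.5094, -0.0709]
```

Request:
{"name": "arm_command", "arguments": {
  "deltas": [
    [[0.033,-0.048,-0.106],[0,0.01,-0.02],-1],
    [[0.067,-0.096,-0.213],[-0.002,0.025,-0.04],-1],
    [[0.1,-0.144,-0.319],[-0.004,0.04,-0.055],-1],
    [[0.133,-0.191,-0.425],[-0.005,0.055,-0.065],-1],
    [[0.167,-0.239,-0.532],[-0.006,0.07,-0.075],-1],
    [[0.2,-0.287,-0.638],[-0.008,0.085,-0.08],-1],
    [[0.233,-0.335,-0.744],[-0.01,0.1,-0.082],-0.5],
    [[0.267,-0.383,-0.851],[-0.011,0.115,-0.082],0],
    [[0.3,-0.431,-0.957],[-0.013,0.13,-0.082],1],
    [[0.333,-0.479,-1.064],[-0.014,0.149,-0.082],1]
  ]
}}

```text
time_s: 11.92
tool_pos: [0.4218, -0.0203, 0.2198]
ee_rot: [0.721, 0.692, 0.03, -0.007]
ft_force: [-0.0, 0.0, -0.1]
opening: 0.737
grasp_force: 0.0
```

```bash
python3 - <<'E'
from h import *
delta((lane(-.085,0,.13),down(4.2)))
t=snapshot("top");I=t["pixels"];p=proj(t,[mag(.07,0,.014)])[0].astype(int)
print(p);cv2.imwrite("pics/f.png",cv2.resize(I[p[1]-55:p[1]+55,p[0]-70:p[0]+70],None,fx=5,fy=5,interpolation=cv2.INTER_CUBIC))
E
```

```text
t 11.9167 pos [ 0.4218 -0.0203  0.2198] rot [ 0.7209  0.6924  0.03   -0.0065] F [-0.0252  0.0377 -0.0837] open 0.737 g 0.0 j [-0.0977  0.0039  2.0553  0.0622  1.0541 -0.0874]
turn [0.0351, -0.0504, -0.1136] shift [-0.3745, 0.0601, 0.0723]
[271 213]
```

View pics/f.png

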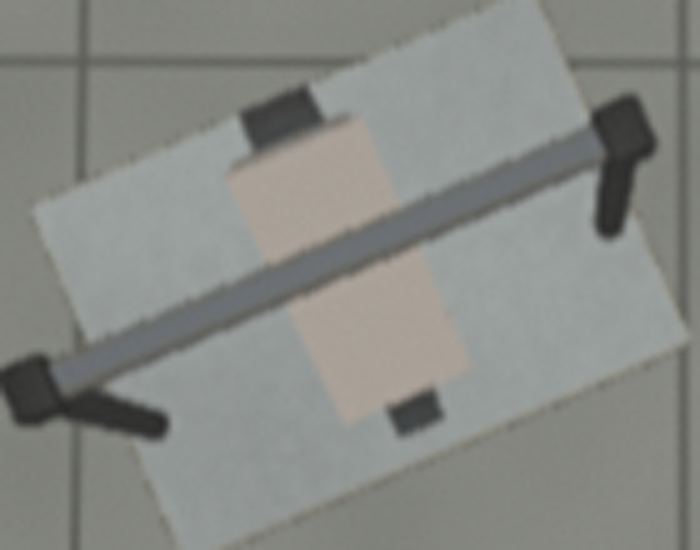

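Sheet lies square on the first carrier: corners in the crop at (230,172),(358,115),(470,365),(345,425), lower edge at the stop (415,400). Next, shut fingers go behind the second carrier.

```bash
python3 - <<'E'
from h import *
def onmag(s,uv,z):
    o,d=ray(s,uv);n=RM.apply([0,0,1]);k=((OM-o)@n+z)/(d@n);return RM.inv().apply(o+d*k[:,None]-OM)
t=pickle.load(open("top0.pkl","rb"))
u=np.array([(230,172),(358,115),(470,365),(345,425)])/5-.4+[201,158]
m=onmag(t,u,.013);print(m,m.mean(0))
print("L,W",m[:2,0].mean()-m[2:,0].mean())
delta((lane(-.09,0,.12),down(4.2)))
E
```

```text
[[ 0.1427  0.0289  0.013 ]
 [ 0.1431 -0.0327  0.013 ]
 [ 0.0031 -0.0326  0.013 ]
 [ 0.0009  0.0327  0.013 ]] [ 0.0724 -0.0009  0.013 ]
L,W 0.14085310378171637
t 11.9667 pos [ 0.4242 -0.0222  0.2201] rot [ 0.7182  0.6953  0.0285 -0.0049] F [ 2.4393 -0.2507  0.7914] open 0.687 g 0.0 j [-0.0979  0.0079  2.0504  0.0572  1.0545 -0.0931]
turn [0.0352, -0.046, -0.1056] shift [-0.3783, 0.0548, 0.0839]
```

Request:
{"name": "arm_command", "arguments": {
  "deltas": [
    [[0.004,-0.005,-0.012],[-0.037,0.006,0.0],1],
    [[0.007,-0.01,-0.023],[-0.075,0.012,0.0],1],
    [[0.01,-0.015,-0.034],[-0.112,0.018,0.0],1],
    [[0.014,-0.02,-0.045],[-0.15,0.024,0.01],1],
    [[0.018,-0.025,-0.057],[-0.187,0.03,0.02],1],
    [[0.021,-0.03,-0.068],[-0.225,0.036,0.03],1],
    [[0.024,-0.035,-0.08],[-0.262,0.042,0.04],1],
    [[0.028,-0.04,-0.09],[-0.3,0.048,0.05],1],
    [[0.032,-0.045,-0.102],[-0.337,0.054,0.06],1],
    [[0.035,-0.05,-0.114],[-0.374,0.06,0.072],1]
  ]
}}

```text
time_s: 12.8
tool_pos: [0.4677, -0.3931, 0.129]
ee_rot: [0.683, 0.73, 0.002, 0.0]
ft_force: [0.8, -0.0, 0.9]
opening: 0.006
grasp_force: 0.0
```

```bash
python3 - <<'E'
from h import *
p,q=delta((lane(-.09,0,.064),down(4.2)));print(RL.inv().apply(p-LC))
E
```

```text
t 12.8 pos [ 0.4677 -0.3931  0.129 ] rot [0.683  0.7304 0.0019 0.0001] F [ 0.7829 -0.0362  0.9375] open 0.006 g 0.0 j [-0.7037  0.4222  1.7392  0.0047  0.9798 -0.7734]
turn [0.003, -0.0025, -0.0062] shift [-0.005, 0.0017, 0.065]
[-0.0852  0.0019  0.129 ]
```

Request:
{"name": "arm_command", "arguments": {
  "deltas": [
    [[0.003,-0.002,-0.006],[-0.005,0.0017,0.005],1],
    [[0.003,-0.002,-0.006],[-0.005,0.0017,0.015],1],
    [[0.003,-0.002,-0.006],[-0.005,0.0017,0.025],1],
    [[0.003,-0.002,-0.006],[-0.005,0.0017,0.035],1],
    [[0.003,-0.002,-0.006],[-0.005,0.0017,0.045],1],
    [[0.003,-0.002,-0.006],[-0.005,0.0017,0.053],1],
    [[0.003,-0.002,-0.006],[-0.005,0.0017,0.059],1],
    [[0.003,-0.002,-0.006],[-0.005,0.0017,0.063],1],
    [[0.003,-0.002,-0.006],[-0.005,0.0017,0.065],1],
    [[0.003,-0.002,-0.006],[-0.005,0.0017,0.065],1]
  ]
}}

```text
time_s: 13.63
tool_pos: [0.4698, -0.396, 0.0641]
ee_rot: [0.68, 0.733, -0.0, -0.001]
ft_force: [-1.0, 0.5, 0.4]
opening: 0.005
grasp_force: 0.0
```

```bash
python3 - <<'E'
from h import *
p,q=delta((lane(-.0,0,.064),down(4.2)),(lane(.036,0,.064),down(4.2)));print(RL.inv().apply(p-LC))
E
```

```text
t 13.6333 pos [ 0.4698 -0.396   0.0641] rot [ 0.68    0.7332 -0.0003 -0.0007] F [-0.9946  0.5208  0.3693] open 0.005 g 0.0 j [-0.7026  0.5107  1.7687 -0.0006  0.8637 -0.7774]
turn [-0.0013, -0.0007, 0.0019] shift [0.0883, 0.0002, 0.0002]
turn [-0.0013, -0.0007, 0.0019] shift [0.1243, 0.0002, 0.0002]
[-0.0883  0.      0.0641]
```

Request:
{"name": "arm_command", "arguments": {
  "deltas": [
    [[0,0,0],[0.008,0,0],1],
    [[0,0,0],[0.016,0,0],1],
    [[0,0,0],[0.024,0,0],1],
    [[0,0,0],[0.03,0,0],1],
    [[0,0,0],[0.035,0,0],1],
    [[0,0,0],[0.04,0,0],1],
    [[0,0,0],[0.045,0,0],1],
    [[0,0,0],[0.05,0,0],1],
    [[0,0,0],[0.055,0,0],1],
    [[0,0,0],[0.06,0,0],1]
  ]
}}

```text
time_s: 14.47
tool_pos: [0.4654, -0.3361, 0.0646]
ee_rot: [0.68, 0.733, -0.0, -0.0]
ft_force: [-0.3, -1.3, 1.4]
opening: 0.008
grasp_force: 0.6
```

Request:
{"name": "arm_command", "arguments": {
  "deltas": [
    [[0,0,0],[0.005,0,0],1],
    [[0,0,0],[0.011,0,0],1],
    [[0,0,0],[0.017,0,0],1],
    [[0,0,0],[0.023,0,0],1],
    [[0,0,0],[0.029,0,0],1],
    [[0,0,0],[0.035,0,0],1],
    [[0,0,0],[0.041,0,0],1],
    [[0,0,0],[0.046,0,0],1],
    [[0,0,0],[0.05,0,0],1],
    [[0,0,0],[0.052,0,0],1]
  ]
}}

```text
time_s: 15.3
tool_pos: [0.4613, -0.2839, 0.0645]
ee_rot: [0.68, 0.733, -0.0, -0.001]
ft_force: [0.3, -0.6, 0.8]
opening: 0.005
grasp_force: 0.4
```

```bash
python3 - <<'E'
from h import *
p,q=delta();print(RL.inv().apply(p-LC))
t=snapshot("top");s=snapshot("side");a=proj(t,[lane(.12,0,.07)])[0].astype(int);b=proj(s,[lane(.12,0,.07)])[0].astype(int);print(a,b)
f=lambda I,c:cv2.resize(I[c[1]-35:c[1]+35,c[0]-50:c[0]+50],None,fx=4,fy=4,interpolation=cv2.INTER_CUBIC)
cv2.imwrite("pics/g.png",np.hstack([f(t["pixels"],a),f(s["pixels"],b)]))
E
```

```text
t 15.3 pos [ 0.4613 -0.2839  0.0645] rot [ 0.68    0.7332 -0.0003 -0.0007] F [ 0.3205 -0.5917  0.8256] open 0.005 g 0.41 j [-0.5543  0.4197  1.9301 -0.0003  0.7931 -0.6294]
[0.0242 0.0002 0.0645]
[433 251] [416 204]
```

View pics/g.png

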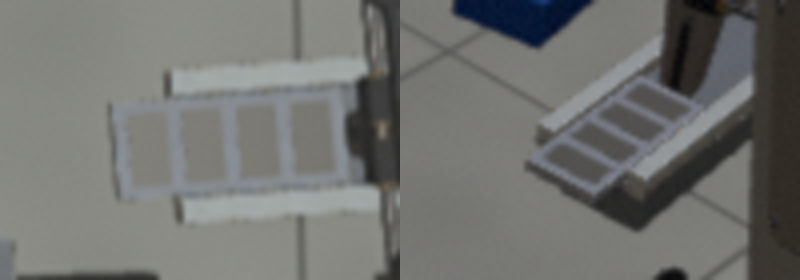

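The carrier now overhangs: leading corners at (112,103),(120,198) in the top crop, rail ends at (170,~80) and (182,~210).

```bash
python3 - <<'E'
from h import *
t=pickle.load(open("top0.pkl","rb"));g=lambda l:np.array(l)/4-.375+[383,216]
for c,z in(([(112,103),(120,198),(345,85),(353,178)],.07),([(169,72),(180,222)],.072)): print([RL.inv().apply(x-LC).round(4).tolist() for x in plane(t,g(c),z)])
delta((lane(.04,0,.064),down(4.2)))
E
```

```text
[[0.1718, -0.0288, 0.07], [0.1718, 0.0284, 0.07], [0.0301, -0.0295, 0.07], [0.0305, 0.0266, 0.07]]
[[0.1363, -0.0448, 0.072], [0.1375, 0.0453, 0.072]]
t 15.4 pos [ 0.4612 -0.284   0.0644] rot [ 0.68    0.7332 -0.0002 -0.0008] F [-0.0401  0.1266 -0.048 ] open 0.005 g 0.0 j [-0.5546  0.42    1.9299 -0.0002  0.7934 -0.6298]
turn [-0.0015, -0.0009, 0.002] shift [0.0159, 0.0004, 0.0004]
```

Request:
{"name": "arm_command", "arguments": {
  "deltas": [
    [[0,0,0],[0.003,0,0],1],
    [[0,0,0],[0.007,0,0],1],
    [[0,0,0],[0.011,0,0],1],
    [[0,0,0],[0.015,0,0],1],
    [[0,0,0],[0.018,0,0],1],
    [[0,0,0],[0.02,0,0],1],
    [[0,0,0],[0.021,0,0],1],
    [[0,0,0],[0.021,0,0],1],
    [[0,0,0],[0.015,0,0],1],
    [[0,0,0],[0.01,0,-0.01],1]
  ]
}}

```text
time_s: 16.23
tool_pos: [0.4597, -0.2743, 0.0734]
ee_rot: [0.68, 0.733, -0.001, -0.002]
ft_force: [-1.3, -0.5, 0.5]
opening: 0.004
grasp_force: 0.0
```

Request:
{"name": "arm_command", "arguments": {
  "deltas": [
    [[0,0,0],[0,0,-0.03],1],
    [[0,0,0],[0,0,-0.06],0],
    [[0,0,0],[0,0,-0.08],-1],
    [[0,0,0],[0.025,0,-0.08],-1],
    [[0,0,0],[0.05,0,-0.08],-1],
    [[0,0,0],[0.075,0,-0.08],-1],
    [[0,0,0],[0.095,0,-0.08],-1],
    [[0,0,0],[0.11,0,-0.08],-1],
    [[0,0,0],[0.121,0,-0.08],-1],
    [[0,0,0],[0.121,0,-0.08],-1]
  ]
}}

```text
time_s: 17.07
tool_pos: [0.4516, -0.1529, 0.1551]
ee_rot: [0.68, 0.733, -0.0, -0.001]
ft_force: [-0.5, 0.1, -0.4]
opening: 0.635
grasp_force: 0.0
```

```bash
python3 - <<'E'
from h import *
p,q=delta((lane(.153,0,.0625),down(4.2)));print(RL.inv().apply(p-LC))
t=snapshot("top");I=t["pixels"];a=proj(t,[lane(.12,0,.07)])[0].astype(int)
s=snapshot("side");b=proj(s,[lane(.12,0,.07)])[0].astype(int);print(a,b)
f=lambda I,c:cv2.resize(I[c[1]-40:c[1]+35,c[0]-50:c[0]+50],None,fx=4,fy=4,interpolation=cv2.INTER_CUBIC)
cv2.imwrite("pics/i.png",np.hstack([f(t["pixels"],a),f(s["pixels"],b)]))
E
```

```text
t 17.0667 pos [ 0.4516 -0.1529  0.1551] rot [ 0.6797  0.7334 -0.0001 -0.0005] F [-0.452   0.0519 -0.3724] open 0.635 g 0.0 j [-0.3298  0.196   2.      0.0003  0.9466 -0.406 ]
turn [-0.0008, -0.0007, 0.0027] shift [-0.0026, 0.0003, 0.0926]
[0.1555 0.0003 0.1551]
[433 251] [416 204]
```

View pics/i.png

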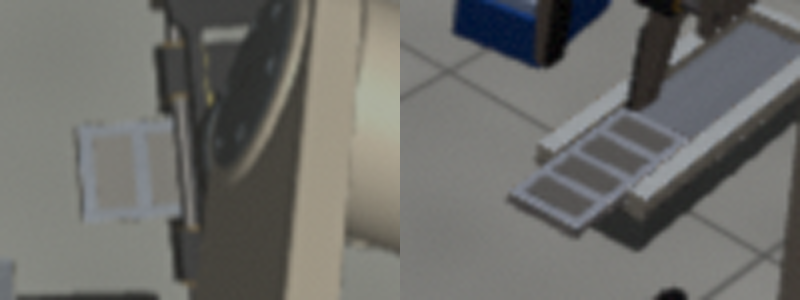

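The carrier overhangs further, leading corners at (80,127),(84,222) in the top crop, still flat between the rails; the fingers stand over the open end.

```bash
python3 - <<'E'
from h import *
t=pickle.load(open("top0.pkl","rb"));g=lambda l:np.array(l)/4-.375+[383,211]
print([RL.inv().apply(x-LC).round(4).tolist() for x in plane(t,g([(80,127),(85,221)]),.07)])
p,q=delta((lane(.15,0,.0618),down(4.2)))
E
```

```text
[[0.1913, -0.0277, 0.07], [0.193, 0.0287, 0.07]]
t 17.1667 pos [ 0.4521 -0.1544  0.155 ] rot [ 0.6798  0.7334 -0.0002 -0.0001] F [ 0.6795 -0.3878  0.1824] open 0.723 g 0.0 j [-0.332   0.1971  1.9988 -0.0003  0.946  -0.4076]
turn [-0.0004, 0.0001, 0.0024] shift [-0.004, -0.0001, 0.0932]
```

Request:
{"name": "arm_command", "arguments": {
  "deltas": [
    [[0,0,0],[-0.004,0,0],-1],
    [[0,0,0],[-0.004,0,0],-1],
    [[0,0,0],[-0.004,0,0.015],-1],
    [[0,0,0],[-0.004,0,0.035],-1],
    [[0,0,0],[-0.004,0,0.055],-1],
    [[0,0,0],[-0.004,0,0.07],-1],
    [[0,0,0],[-0.004,0,0.082],-1],
    [[0,0,0],[-0.004,0,0.09],-1],
    [[0,0,0],[-0.004,0,0.093],-1],
    [[0,0,0],[-0.004,0,0.093],-1]
  ]
}}

```text
time_s: 18.0
tool_pos: [0.4516, -0.1582, 0.061]
ee_rot: [0.68, 0.733, -0.0, -0.001]
ft_force: [0.1, -0.5, -0.3]
opening: 0.999
grasp_force: 0.0
```

```bash
python3 - <<'E'
from h import *
p,q=delta((lane(.15,0,.0618),down(4.2)));print(RL.inv().apply(p-LC))
E
```

```text
t 18.0 pos [ 0.4516 -0.1582  0.061 ] rot [ 0.6803  0.7329 -0.0005 -0.0011] F [ 0.0955 -0.4827 -0.2616] open 0.999 g 0.0 j [-0.34    0.3479  2.0647 -0.      0.7313 -0.4145]
turn [-0.0021, -0.0009, 0.0012] shift [-0.0003, 0.0007, -0.0008]
[0.1503 0.0007 0.061 ]
```

Request:
{"name": "arm_command", "arguments": {
  "deltas": [
    [[0,0,0],[0,0,-0.001],-1],
    [[0,0,0],[0,0,-0.001],-0.5],
    [[0,0,0],[0,0,-0.001],0],
    [[0,0,0],[0,0,-0.001],1],
    [[0,0,0],[0,0,-0.001],1],
    [[0,0,0],[0,0,-0.001],1],
    [[0,0,0],[0,0,-0.001],1],
    [[0,0,0],[0,0,-0.001],1],
    [[0,0,0],[0,0,-0.001],1],
    [[0,0,0],[0,0,-0.001],1]
  ]
}}

```text
time_s: 18.83
tool_pos: [0.452, -0.1579, 0.0627]
ee_rot: [0.68, 0.733, -0.0, -0.0]
ft_force: [0.5, 0.0, 3.8]
opening: 0.625
grasp_force: 30.0
```

Request:
{"name": "arm_command", "arguments": {
  "deltas": [
    [[0,0,0],[0,0,0],1],
    [[0,0,0],[0,0,0],1],
    [[0,0,0],[0,0,0],1],
    [[0,0,0],[0,0,-0.001],1],
    [[0,0,0],[0,0,-0.003],1],
    [[0,0,0],[0,0,-0.007],1],
    [[0,0,0],[0,0,-0.012],1],
    [[0,0,0],[0,0,-0.02],1],
    [[0,0,0],[0,0,-0.03],1],
    [[0,0,0],[0,0,-0.04],1]
  ]
}}

```text
time_s: 19.67
tool_pos: [0.4519, -0.1579, 0.1036]
ee_rot: [0.68, 0.733, -0.0, -0.0]
ft_force: [0.4, 0.0, -0.7]
opening: 0.628
grasp_force: 30.0
```

```bash
python3 - <<'E'
from h import *
p,q=delta();print(RL.inv().apply(p-LC))
s=snapshot("side");pickle.dump(s,open("s2.pkl","wb"));I=s["pixels"]
# expected trailing/leading top corners if held level (underside 1.5mm below TCP)
X=[lane(x,y,p[2]+.0085) for x,y in((.192,.029),(.192,-.029),(.052,.029),(.052,-.029))]
P=proj(s,X);print(P)
g=cv2.cvtColor(I,cv2.COLOR_BGR2GRAY);x0,y0=P.min(0).astype(int)-8;x1,y1=P.max(0).astype(int)+8
m=cv2.inRange(cv2.cvtColor(I[y0:y1,x0:x1],cv2.COLOR_BGR2HSV),(95,15,90),(135,120,255))
print(x0,y0);print("\n".join("".join("#" if v else "." for v in r) for r in m))
E
```

```text
t 19.6667 pos [ 0.4519 -0.1579  0.1036] rot [ 0.6801  0.7331 -0.0002 -0.0005] F [ 0.4038  0.0376 -0.6812] open 0.628 g 30.0 j [-0.3392  0.2759  2.0381 -0.      0.8286 -0.4143]
[0.1505 0.0003 0.1036]
[[412.4574 208.4202]
 [394.7499 199.1495]
 [441.2892 186.4331]
 [423.976  178.148 ]]
386 170
...............................................................
...............................................................
...............................................................
...............................................................
...............................................................
...............................................................
...............................................................
...............................................................
...............................................................
...............................................................
...............................................................
...................................#...........................
..................................###...
[... 1435 characters left out ...]
................#####...####........#####...................
.....................#########........######...................
.......................#####....###########.....#..............
.........................##....#########.......................
..............................#########........................
.............................##########........................
..............................#######.#...##...................
................................#####...###....................
..................................###..........................
...............................................................
...............................................................
```

```bash
python3 - <<'E'
from h import *
p,q=delta(([.39,-.03,.25],down(4.2)))
E
```

```text
t 19.7167 pos [ 0.4531 -0.1583  0.1054] rot [0.6801 0.7331 0.0003 0.0007] F [ 0.772  -0.356  -0.2959] open 0.63 g 30.0 j [-0.3392  0.2735  2.0363 -0.      0.8302 -0.4143]
turn [0.0015, 0.0007, 0.0017] shift [0.1326, -0.0531, -0.1447]
```

Request:
{"name": "arm_command", "arguments": {
  "deltas": [
    [[0,0,0],[0.005,-0.002,-0.008],1],
    [[0,0,-0.04],[0.015,-0.006,-0.022],1],
    [[0,0,-0.11],[0.028,-0.011,-0.038],1],
    [[0,0,-0.2],[0.042,-0.017,-0.054],1],
    [[0,0,-0.3],[0.057,-0.023,-0.07],1],
    [[0,0,-0.4],[0.072,-0.029,-0.087],1],
    [[0,0,-0.5],[0.087,-0.035,-0.103],1],
    [[0,0,-0.6],[0.102,-0.041,-0.12],1],
    [[0,0,-0.7],[0.117,-0.047,-0.133],1],
    [[0,0,-0.8],[0.13,-0.053,-0.144],1]
  ]
}}

```text
time_s: 20.55
tool_pos: [0.3888, -0.0313, 0.248]
ee_rot: [0.339, 0.941, 0.0, -0.0]
ft_force: [0.1, 0.2, -1.1]
opening: 0.625
grasp_force: 30.0
```

Request:
{"name": "arm_command", "arguments": {
  "deltas": [
    [[0,0,-0.1],[0,0,0],1],
    [[0,0,-0.2],[0,0,0],1],
    [[0,0,-0.3],[0,0,0],1],
    [[0,0,-0.4],[0,0,0],1],
    [[0,0,-0.5],[0,0,0],1],
    [[0,0,-0.6],[0,0,0],1],
    [[0,0,-0.7],[0,0,0],1],
    [[0,0,-0.8],[0,0,0],1],
    [[0,0,-0.9],[0,0,0],1],
    [[0,0,-1.0],[0,0,0],1]
  ]
}}

```text
time_s: 21.38
tool_pos: [0.3889, -0.032, 0.2469]
ee_rot: [-0.154, 0.988, 0.0, -0.001]
ft_force: [-0.2, 1.2, -0.8]
opening: 0.625
grasp_force: 30.0
```

```bash
python3 - <<'E'
from h import *
p,q=delta((mag(0,0,.12),magrot(1)))
E
```

```text
t 21.3833 pos [ 0.3889 -0.032   0.2469] rot [-0.154   0.9881  0.0003 -0.0006] F [-0.1649  1.1513 -0.8073] open 0.625 g 30.0 j [-0.0863 -0.0653  2.0552  0.0004  1.153  -1.9665]
turn [-0.0337, -0.6113, -0.1098] shift [-0.0955, 0.1579, 0.0736]
```

Request:
{"name": "arm_command", "arguments": {
  "deltas": [
    [[-0.002,-0.04,-0.007],[-0.006,0.01,0.003],1],
    [[-0.005,-0.09,-0.017],[-0.015,0.025,0.008],1],
    [[-0.009,-0.16,-0.03],[-0.026,0.042,0.016],1],
    [[-0.013,-0.23,-0.043],[-0.038,0.06,0.025],1],
    [[-0.017,-0.3,-0.055],[-0.05,0.08,0.035],1],
    [[-0.021,-0.37,-0.067],[-0.06,0.1,0.045],1],
    [[-0.025,-0.44,-0.08],[-0.07,0.118,0.053],1],
    [[-0.028,-0.51,-0.092],[-0.08,0.135,0.062],1],
    [[-0.032,-0.57,-0.103],[-0.09,0.15,0.07],1],
    [[-0.034,-0.611,-0.11],[-0.0955,0.158,0.074],1]
  ]
}}

```text
time_s: 22.22
tool_pos: [0.4316, 0.1477, 0.1718]
ee_rot: [-0.198, 0.933, 0.062, 0.295]
ft_force: [0.0, 0.8, -1.6]
opening: 0.627
grasp_force: 30.0
```

```bash
python3 - <<'E'
from h import *
p,q=delta((mag(.046,0,.045),magrot(1)),(mag(.046,0,.12),magrot(1)))
E
```

```text
t 22.2167 pos [0.4316 0.1477 0.1718] rot [-0.1981  0.9328  0.0624  0.2946] F [ 0.044   0.8188 -1.6102] open 0.627 g 30.0 j [ 0.2513 -0.0944  2.4592  0.5113  0.1961 -2.2114]
turn [-0.0025, 0.0009, -0.003] shift [-0.0468, 0.0001, 0.0738]
turn [-0.0025, 0.0009, -0.003] shift [-0.0469, -0.0001, -0.0012]
```

Request:
{"name": "arm_command", "arguments": {
  "deltas": [
    [[0,0,0],[-0.006,0,0.003],1],
    [[0,0,0],[-0.014,0,0.008],1],
    [[0,0,0],[-0.022,0,0.016],1],
    [[0,0,0],[-0.03,0,0.026],1],
    [[-0.002,0,-0.003],[-0.037,0,0.037],1],
    [[-0.002,0,-0.003],[-0.042,0,0.048],1],
    [[-0.002,0,-0.003],[-0.046,0,0.057],1],
    [[-0.002,0,-0.003],[-0.047,0,0.065],1],
    [[-0.002,0,-0.003],[-0.047,0,0.07],1],
    [[-0.002,0,-0.003],[-0.047,0,0.07],1]
  ]
}}

```text
time_s: 23.05
tool_pos: [0.5071, 0.1797, 0.1429]
ee_rot: [-0.199, 0.933, 0.063, 0.294]
ft_force: [0.3, -0.4, -2.4]
opening: 0.63
grasp_force: 30.0
```

```bash
cat >> h.py <<'E'
def onmag(s,uv,z):
    o,d=ray(s,uv);n=RM.apply([0,0,1]);k=((OM-o)@n+z)/(d@n);return RM.inv().apply(o+d*k[:,None]-OM)
E
python3 - <<'E'
from h import *
p,q=delta((mag(.046,0,.018),magrot(1)));m=RM.inv().apply(p-OM);print(m)
s=snapshot("side");I=s["pixels"];x=m[0]+.0285
P=proj(s,[mag(x+a*.07,m[1]+b*.029,m[2]+.0075) for a in(-1,1) for b in(1,-1)]);print(P)
g=cv2.cvtColor(I,cv2.COLOR_BGR2GRAY);x0,y0=P.min(0).astype(int)-8;x1,y1=P.max(0).astype(int)+12
h=cv2.cvtColor(I[y0:y1,x0:x1],cv2.COLOR_BGR2HSV);print(x0,y0)
print("\n".join("".join(("%x"%(v//16)) for v in r) for r in g[y0:y1,x0:x1]))
E
```

```text
t 23.05 pos [0.5071 0.1797 0.1429] rot [-0.1993  0.9326  0.0634  0.2942] F [ 0.2773 -0.4433 -2.3959] open 0.63 g 30.0 j [ 0.2849  0.1186  2.3423  0.8209  0.1081 -2.5001]
turn [0.0003, 0.0005, -0.0014] shift [0.0037, 0.0016, 0.03]
[ 0.0497 -0.0016  0.048 ]
[[315.7311 249.9909]
 [325.3125 235.0979]
 [270.2885 210.3769]
 [281.639  196.609 ]]
262 188
777777777777899999999986666554435777777777777777777742111136777777752111131
677777777778999a99999866665554357777777777777777777742111146777776421111232
66777777777899999a998666655543467777777777777777777742111146777774211111232
766677777777999999986665555434677777777777777777777742111146777752111111232
776567777776799999976555554346777777777777777777777742111147777631111112453
777666677776568999766665543357777777777777777777777742111146777432221113444
777776567777545677665655543467777777777777777777777742111246775223343223343
777777656677544556666555433577777777777777777777777741111146763223332244333
777777766667544555655554334577777777777777777777777742111147752233322354332
7777777776566455565555433446677777777777777777777777421111467653332
[... 4096 characters left out ...]
8899999999998889
988632111111122222222222222211124457899999999999998633233478989988899998998
888742111111122222222222222221112345689999999999987422223689998999999999888
988742111111122222222222222221111234568999999999985211235889989899999989987
888742111111122222222222222222221122346789999999863111247889888888898889886
888842111111122222222222222222221111234578999998741112578888988888999999866
889842111111122222222222222222222111123457899998521125888888888888889998767
999852111111122222222222222222222211112445789986311368888898888889989988667
999853111111122222222222222222222211111234578874224788998899988888888887577
998853211111122222222222222222222221111123456852257888888899898998888886677
```

Request:
{"name": "arm_command", "arguments": {
  "deltas": [
    [[0,0,0],[0.0015,0.0015,0.003],1],
    [[0,0,0],[0.0015,0.0015,0.007],1],
    [[0,0,0],[0.0015,0.0015,0.011],1],
    [[0,0,0],[0.0015,0.0015,0.015],1],
    [[0,0,0],[0.0015,0.0015,0.019],1],
    [[0,0,0],[0.0015,0.0015,0.022],1],
    [[0,0,0],[0.0015,0.0015,0.025],1],
    [[0,0,0],[0.0015,0.0015,0.027],1],
    [[0,0,0],[0.0015,0.0015,0.028],1],
    [[0,0,0],[0.0015,0.0015,0.028],1]
  ]
}}

```text
time_s: 23.93
tool_pos: [0.5187, 0.187, 0.1209]
ee_rot: [-0.2, 0.933, 0.062, 0.293]
ft_force: [0.0, 0.5, -1.6]
opening: 0.629
grasp_force: 30.0
```

```bash
python3 - <<'E'
from h import *
p,q=delta((mag(.048,0,.016),magrot(1)));print(RM.inv().apply(p-OM),RM.inv().apply(observe()["ft_force"]))
E
```

```text
t 23.9333 pos [0.5187 0.187  0.1209] rot [-0.1999  0.933   0.0624  0.2928] F [ 0.0309  0.5011 -1.6105] open 0.629 g 30.0 j [ 0.2973  0.1893  2.3313  1.341   0.0724 -3.014 ]
turn [-0.0008, -0.0027, 0.0] shift [0.0002, -0.0004, 0.0063]
[0.0482 0.0004 0.0223] [-0.7324  0.4444 -1.4532]
```

j6 is close to its limit, so I tilt the tool 0.04 rad toward vertical (this moves the wrist off the near-singular pose) and let contact level the plate.

Request:
{"name": "arm_command", "arguments": {
  "deltas": [
    [[0,0.005,0],[0,0,-0.002],1],
    [[0,0.01,0],[0,0,-0.003],1],
    [[0,0.015,0],[0,0,-0.003],1],
    [[0,0.02,0],[0,0,-0.003],1],
    [[0,0.025,0],[0,0,-0.003],1],
    [[0,0.03,0],[0,0,-0.003],1],
    [[0,0.035,0],[0,0,-0.003],1],
    [[0,0.04,0],[0,0,-0.003],1],
    [[0,0.045,0],[0,0,-0.002],1],
    [[0,0.045,0],[0,0,0],1]
  ]
}}

```text
time_s: 24.77
tool_pos: [0.5185, 0.1869, 0.121]
ee_rot: [-0.201, 0.939, 0.058, 0.272]
ft_force: [0.1, 0.1, -0.9]
opening: 0.627
grasp_force: 30.0
```

```bash
python3 - <<'E'
from h import *
Q=magrot(1)*R.from_rotvec([0,.04,0])
p,q=delta((mag(.048,0,.016),Q));print(RM.inv().apply(p-OM),RM.inv().apply(observe()["ft_force"]))
E
```

```text
t 24.7667 pos [0.5185 0.1869 0.121 ] rot [-0.2012  0.9394  0.0578  0.2716] F [ 0.0647  0.0723 -0.9266] open 0.627 g 30.0 j [ 0.3021  0.1859  2.2996  0.5802  0.1153 -2.2497]
turn [-0.001, -0.0082, -0.0001] shift [-0.0003, -0.0003, 0.0065]
[0.048  0.0004 0.0225] [-0.4589  0.0394 -0.8099]
```

Request:
{"name": "arm_command", "arguments": {
  "deltas": [
    [[0,0,0],[0,0,0.0005],1],
    [[0,0,0],[0,0,0.001],1],
    [[0,0,0],[0,0,0.0015],1],
    [[0,0,0],[0,0,0.002],1],
    [[0,0,0],[0,0,0.0025],1],
    [[0,0,0],[0,0,0.003],1],
    [[0,0,0],[0,0,0.0035],1],
    [[0,0,0],[0,0,0.004],1],
    [[0,0,0],[0,0,0.0045],1],
    [[0,0,0],[0,0,0.0045],1]
  ]
}}

```text
time_s: 25.6
tool_pos: [0.5202, 0.1877, 0.1165]
ee_rot: [-0.201, 0.94, 0.058, 0.271]
ft_force: [-3.4, 0.2, 0.3]
opening: 0.624
grasp_force: 30.0
```

```bash
python3 - <<'E'
from h import *
Q=magrot(1)*R.from_rotvec([0,.03,0])
p,q=delta((mag(.048,0,.016),Q));print(RM.inv().apply(p-OM),RM.inv().apply(observe()["ft_force"]))
E
```

```text
t 25.6 pos [0.5202 0.1877 0.1165] rot [-0.2007  0.9396  0.0579  0.2712] F [-3.3876  0.1927  0.3297] open 0.624 g 30.0 j [ 0.3028  0.1986  2.2985  0.6331  0.106  -2.3013]
turn [-0.0009, -0.0189, -0.0012] shift [-0.0011, -0.0004, 0.0017]
[0.047  0.0004 0.0178] [-2.2773  1.5644  1.9971]
```

Request:
{"name": "arm_command", "arguments": {
  "deltas": [
    [[0,-0.003,0],[0,0,0.0004],1],
    [[0,-0.006,0],[0,0,0.0008],1],
    [[0,-0.009,0],[0,0,0.0012],1],
    [[0,-0.012,0],[0,0,0.0016],1],
    [[0,-0.015,0],[0,0,0.002],1],
    [[0,-0.015,0],[0,0,0.0024],1],
    [[0,-0.015,0],[0,0,0.0024],1],
    [[0,-0.015,0],[0,0,0.0024],1],
    [[0,-0.015,0],[0,0,0.0024],1],
    [[0,-0.015,0],[0,0,0.0024],1]
  ]
}}

```text
time_s: 26.43
tool_pos: [0.5215, 0.1882, 0.1148]
ee_rot: [-0.2, 0.937, 0.059, 0.279]
ft_force: [-6.0, -2.3, 5.0]
opening: 0.626
grasp_force: 30.0
```

```bash
python3 - <<'E'
from h import *
p,q=delta();print(RM.inv().apply(p-OM),RM.inv().apply(observe()["ft_force"]),(magrot(1).inv()*q).as_rotvec())
E
```

```text
t 26.4333 pos [0.5215 0.1882 0.1148] rot [-0.2002  0.9374  0.0593  0.2785] F [-6.011  -2.3052  5.0455] open 0.626 g 30.0 j [ 0.3018  0.2051  2.308   0.8745  0.0843 -2.5436]
[0.0472 0.0003 0.0156] [-2.3713  0.3615  7.8199] [0.0011 0.0333 0.0011]
```

Request:
{"name": "arm_command", "arguments": {
  "deltas": [
    [[0,0,0],[0,0,0.0003],1],
    [[0,0,0],[0,0,0.0006],1],
    [[0,0,0],[0,0,0.0009],1],
    [[0,0,0],[0,0,0.0012],1],
    [[0,0,0],[0,0,0.0012],1],
    [[0,0,0],[0,0,0.0012],1],
    [[0,0,0],[0,0,0.0012],1],
    [[0,0,0],[0,0,0.0012],1],
    [[0,0,0],[0,0,0.0012],1],
    [[0,0,0],[0,0,0.0012],1]
  ]
}}

```text
time_s: 27.27
tool_pos: [0.5217, 0.1883, 0.1145]
ee_rot: [-0.2, 0.937, 0.059, 0.279]
ft_force: [-19.0, -8.0, 24.2]
opening: 0.625
grasp_force: 30.0
```

```bash
python3 - <<'E'
from h import *
p,q=delta();print(RM.inv().apply(p-OM),RM.inv().apply(observe()["ft_force"]),(magrot(1).inv()*q).as_rotvec())
E
```

```text
t 27.2667 pos [0.5217 0.1883 0.1145] rot [-0.2002  0.9373  0.0594  0.2789] F [-18.9696  -8.0004  24.2009] open 0.625 g 30.01 j [ 0.3018  0.2062  2.3084  0.8978  0.0828 -2.5668]
[0.0472 0.0004 0.0152] [-2.9788  0.4788 31.6296] [0.0011 0.0324 0.0011]
```

Request:
{"name": "arm_command", "arguments": {
  "deltas": [
    [[0,0,0],[0,0,-0.0005],1],
    [[0,0,0],[0,0,-0.0009],1],
    [[0,0,0],[0,0,-0.0009],1],
    [[0,0,0],[0,0,-0.0009],0],
    [[0,0,0],[0,0,-0.0009],-0.5],
    [[0,0,0],[0,0,-0.0009],-0.8],
    [[0,0,0],[0,0,-0.0009],-1],
    [[0,0,0],[0,0,-0.0009],-1],
    [[0,0,0],[0,0,-0.0009],-1],
    [[0,0,0],[0,0,-0.0009],-1]
  ]
}}

```text
time_s: 28.1
tool_pos: [0.5218, 0.1884, 0.1144]
ee_rot: [-0.2, 0.937, 0.059, 0.278]
ft_force: [0.7, 0.7, 0.9]
opening: 0.998
grasp_force: 0.0
```

Request:
{"name": "arm_command", "arguments": {
  "deltas": [
    [[0,0,0],[0,0,0],-1],
    [[0,0,0],[0,0,-0.002],-1],
    [[0,0,0],[0,0,-0.008],-1],
    [[0,0,0],[0,0,-0.02],-1],
    [[0,0,0],[0,0,-0.035],-1],
    [[0,0,0],[0,0,-0.05],-1],
    [[0,0,0],[0.02,0,-0.07],-1],
    [[0,0,0],[0.045,0,-0.09],-1],
    [[0,0,0],[0.06,0,-0.11],-1],
    [[0,0,0],[0.06,0,-0.11],-1]
  ]
}}

```text
time_s: 28.93
tool_pos: [0.417, 0.1421, 0.1735]
ee_rot: [-0.2, 0.938, 0.059, 0.278]
ft_force: [1.1, 0.5, -1.2]
opening: 1.002
grasp_force: 0.0
```

```bash
python3 - <<'E'
from h import *
delta(([.38,-.06,.26],down(114.2)))
E
```

```text
t 28.9333 pos [0.417  0.1421 0.1735] rot [-0.2003  0.9377  0.0595  0.2776] F [ 1.1425  0.4755 -1.1664] open 1.002 g 0.0 j [ 0.2484 -0.1271  2.4567  0.3727  0.2604 -2.077 ]
turn [-0.0001, 0.5756, -0.0015] shift [0.0505, -0.1693, -0.136]
```

Move aside for an unobstructed check.

Request:
{"name": "arm_command", "arguments": {
  "deltas": [
    [[0,0.03,0],[0.005,-0.01,-0.02],-1],
    [[0,0.09,0],[0.01,-0.025,-0.035],-1],
    [[0,0.15,0],[0.015,-0.04,-0.05],-1],
    [[0,0.22,0],[0.02,-0.06,-0.065],-1],
    [[0,0.29,0],[0.025,-0.08,-0.08],-1],
    [[0,0.36,0],[0.03,-0.1,-0.095],-1],
    [[0,0.43,0],[0.036,-0.12,-0.11],-1],
    [[0,0.5,0],[0.042,-0.14,-0.12],-1],
    [[0,0.55,0],[0.048,-0.16,-0.13],-1],
    [[0,0.575,0],[0.05,-0.17,-0.136],-1]
  ]
}}

```text
time_s: 29.77
tool_pos: [0.3858, -0.0612, 0.2612]
ee_rot: [-0.209, 0.978, -0.001, 0.0]
ft_force: [-0.0, 0.5, -0.1]
opening: 1.0
grasp_force: 0.0
```

```bash
python3 - <<'E'
from h import *
t=snapshot("top");s=snapshot("side");T0=pickle.load(open("top0.pkl","rb"))
for n,im,z in(("top",t,.023),("side",s,.023)):
    # masks of 4 grey pads: dark pixels in rectified slope plane view (1 px = 0.5 mm)
    g=np.array([(x,y) for x in np.arange(-.02,.165,.001) for y in np.arange(-.05,.05,.001)])
    uv=proj(im,[mag(x,y,z) for x,y in g]).astype(np.float32)
    v=cv2.remap(cv2.cvtColor(im["pixels"],cv2.COLOR_BGR2GRAY),uv[:,0].reshape(185,100),uv[:,1].reshape(185,100),cv2.INTER_LINEAR)
    print(n);print("\n".join("%4d "%(i-20)+"".join("%x"%(k//16) for k in v[i,::3]) for i in range(0,185,4)))
d=cv2.absdiff(t["pixels"],T0["pixels"]).max(2)>40;c=cv2.findContours(d.astype(np.uint8),0,1)[0]
print([cv2.boundingRect(k) for k in c if cv2.contourArea(k)>15])
E
```

```text
top
 -20 9999999999999999999999999999999999
 -16 9999999999999999999999999999999999
 -12 9999999999999876667678999999999999
  -8 9999999999999644444458999999999999
  -4 9999999999999634444448999999999999
   0 9999999988898655455568888999999999
   4 9999999888888888777788888889999999
   8 9999999888777777777777777889999999
  12 9999999887555556555555567899999999
  16 9999999887555555555555557899999999
  20 9999999887555555555555567899999999
  24 9999999887555555555555567899999999
  28 9999999887555555555555557899999999
  32 9999999887666666666666667899999999
  36 9999999888888888877777888899999999
  40 9999999888888878777877788899999999
  44 9999999887666666666666667899999999
  48 9999aa9887555555555555557899999999
  52 99999a9887555555555555557899999999
  56 99999a9887555555555555557899999999
  60 9999999886555555555555557899999999
  64 9999999887555666555555567889999999
  68 99999a9888777877777777778889999999
  72 999a9a9888888888888888888889999999
  76 8888898876666666666666667789888888
  80 6666666665555555555555556666666666
  84 6666666666666666666666666666666666
  88 67666666666
[... 2349 characters left out ...]
 136 5544444566565320000000000011123343
 140 4443333444331000000000000001367542
 144 5555555555531010000000000001333222
 148 6666666666542100000000000000121111
 152 6666666666664210000000000012333333
 156 5566666666666521011000001246777777
 160 4566677777777752111100124677777777
 164 6676677777777765444444467777777777
[(350, 469, 29, 11), (403, 464, 11, 9), (346, 461, 8, 13), (333, 451, 15, 16), (262, 435, 64, 45), (333, 434, 32, 15), (486, 415, 12, 5), (496, 405, 144, 75), (629, 398, 11, 16), (387, 387, 110, 93), (306, 379, 76, 59), (400, 323, 16, 48), (499, 307, 12, 39), (497, 289, 14, 4), (445, 263, 57, 151), (428, 251, 15, 8), (352, 250, 140, 137), (444, 249, 14, 13), (356, 158, 57, 28)]
```

```bash
python3 -c "
from bench import robot
print(robot.job_done())"
```

```text
the job is handed in; nothing more can be done
None
```

The job is handed in, but no verdict came back. In the last camera check, at 29.8 s of the 67 s limit, the second carrier lay released and square on the sheet and first carrier, lower edge at the stop; no bystander in clear view had moved, though the arm hid the spatula and bottle area.

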